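# Set up a tube for cross-drilling in a V-rail fixture

### The job

Set up the tube for drilling: gently slide it along the V-groove, without lifting it out of the groove or ramming it, until its end rests against the red stop pin. Then build the heel support: set the large aluminium packing block on the yellow square, then the small dark steel block squarely on top of it in the middle, with its base fully supported. Last, lay the blue clamp strap square across the tube, so that it bridges from the tube to the top of the small block; set all three pieces down without dropping them, let go, and leave the can, screwdriver and carton where they are.

Things in the scene. Friction and masses are not known exactly. Their poses are not given: they have to be found in the camera images.
- fixture: Fixed green plate 200 x 280 x 12 mm with a dark steel V-rail along its y axis. Origin at bench level; x points from rail to yellow square, y along the groove to the stop pin, z up. Rail: 60 mm wide, centred at x = -45 mm, y = -120 to 120 mm, flat top 52 mm above the bench; its 90 degree groove is 36 mm wide and 18 mm deep, open at the -y end. Place and yaw vary.
- stop_pin: Fixed red upright stop pin, 14 mm diameter, standing in the groove at its +y end (axis at fixture x = -45, y = 117 mm), its top 69 mm above the bench. Origin on its axis at bench level.
- stop_face (a point): Point on the stop pin's surface where the tube's end must touch, at the height of the seated tube's axis (55 mm above the bench); axes as the fixture's.
- pad (a point): Centre of the yellow 80 x 80 mm painted square on the green plate (flat, not raised), 12 mm above the bench; 100 mm in x from the groove's centre line, beside the middle of the tube once it is home; axes as the fixture's.
- shaft: Bright steel tube, 30 mm diameter, 120 mm long, 0.3 to 0.5 kg, lying in the groove 50 to 100 mm short of the pin; axis 55 mm, top 70 mm above the bench. Origin at its centre, y along it towards the pin. End faces act as closed and flat; the one away from the pin is free for pushing. It slides with friction (about 2 to 6 N) and stays where it is left.
- shaft_front (a point): Centre of the tube's end face nearest the stop pin.
- block_large: Large plain aluminium packing block, 60 x 60 x 35 mm high, about 0.3 kg, on the bench left of the fixture. Origin at the centre of its underside, x and y square to its sides.
- block_small: Small dark steel packing block, 40 x 40 x 25 mm high, about 0.3 kg, on the bench left of the fixture; it may lie nearer to or farther from the robot than the large one. Origin at the centre of its underside, x and y square to its sides.
- strap: Blue flat clamp strap, 150 x 30 x 12 mm, about 0.34 kg, with an 11 x 70 mm slot in its middle, lying flat right of the fixture. Origin at the centre of its underside, x along its length, z up. Laid across, it rests on the tube (top 70 mm above the bench) and the small block (top 72 mm), its middle about halfway between them.
- can: Bystander: white and red spray can, 52 mm diameter, 140 mm tall, upright on the bench. Origin under its centre.
- screwdriver: Bystander: blue-handled screwdriver lying on the bench beyond the fixture.
- carton: Bystander: cardboard carton, 90 x 140 x 50 mm, on the bench. Origin under its centre.

How it is judged:
On the way, in this order (a step that is already met when the one before it is completed fails the run):
1. the tube has been slid home against the stop pin and let go (y of shaft_front in the frame of stop_face above -0.002 m and x of shaft_front in the frame of stop_face between -0.003 and 0.003 m and z of shaft_front in the frame of stop_face between -0.003 and 0.003 m and angle between the y axis of shaft and the y axis of fixture, either way round below 0.05 rad and contact force between the fingers and shaft below 0.1 N), for 0.2 s.
2. the large block stands on the yellow square, released (y of shaft_front in the frame of stop_face above -0.002 m and x of shaft_front in the frame of stop_face between -0.003 and 0.003 m and z of shaft_front in the frame of stop_face between -0.003 and 0.003 m and angle between the y axis of shaft and the y axis of fixture, either way round below 0.05 rad and horizontal distance between block_large and pad below 0.012 m and angle between block_large's own z axis and vertical below 0.05 rad and z of block_large in the frame of pad between -0.004 and 0.004 m and contact force between the fingers and block_large below 0.1 N), for 0.2 s.
3. the small block stands fully supported on the large one, released (y of shaft_front in the frame of stop_face above -0.002 m and x of shaft_front in the frame of stop_face between -0.003 and 0.003 m and z of shaft_front in the frame of stop_face between -0.003 and 0.003 m and angle between the y axis of shaft and the y axis of fixture, either way round below 0.05 rad and horizontal distance between block_large and pad below 0.012 m and angle between each of block_large, block_small's own z axis and vertical below 0.05 rad and z of block_large in the frame of pad between -0.004 and 0.004 m and x of block_small in the frame of block_large between -0.008 and 0.008 m and y of block_small in the frame of block_large between -0.008 and 0.008 m and z of block_small in the frame of block_large between 0.032 and 0.038 m and (angle between the x axis of block_small and the x axis of block_large, either way round below 0.2 rad or angle between the x axis of block_small and the y axis of block_large, either way round below 0.2 rad) and contact force between the fingers and block_small below 0.1 N), for 0.2 s.
4. the strap bridges tube and small block, released (y of shaft_front in the frame of stop_face above -0.002 m and x of shaft_front in the frame of stop_face between -0.003 and 0.003 m and z of shaft_front in the frame of stop_face between -0.003 and 0.003 m and angle between the y axis of shaft and the y axis of fixture, either way round below 0.05 rad and horizontal distance between block_large and pad below 0.012 m and angle between each of block_large, block_small's own z axis and vertical below 0.05 rad and z of block_large in the frame of pad between -0.004 and 0.004 m and x of block_small in the frame of block_large between -0.008 and 0.008 m and y of block_small in the frame of block_large between -0.008 and 0.008 m and z of block_small in the frame of block_large between 0.032 and 0.038 m and (angle between the x axis of block_small and the x axis of block_large, either way round below 0.2 rad or angle between the x axis of block_small and the y axis of block_large, either way round below 0.2 rad) and contact force between strap and shaft above 0.2 N and contact force between strap and block_small above 0.2 N and angle between the x axis of strap and the x axis of fixture, either way round below 0.2 rad and angle between the z axis of strap and the z axis of fixture, either way round below 0.08 rad and contact force between the fingers and strap below 0.1 N), for 0.2 s.
At the end, for the whole second after the job is handed in: Tube in the groove, within 2 mm of the pin; large block flat, within 12 mm of the square's centre; small block flat on it, within 8 mm of its centre along each side, sides within 0.2 rad; strap resting on tube and small block, within 0.2 rad of square to the groove and 0.08 of level; all at rest (y of shaft_front in the frame of stop_face above -0.002 m and x of shaft_front in the frame of stop_face between -0.003 and 0.003 m and z of shaft_front in the frame of stop_face between -0.003 and 0.003 m and angle between the y axis of shaft and the y axis of fixture, either way round below 0.05 rad and horizontal distance between block_large and pad below 0.012 m and angle between each of block_large, block_small's own z axis and vertical below 0.05 rad and z of block_large in the frame of pad between -0.004 and 0.004 m and x of block_small in the frame of block_large between -0.008 and 0.008 m and y of block_small in the frame of block_large between -0.008 and 0.008 m and z of block_small in the frame of block_large between 0.032 and 0.038 m and (angle between the x axis of block_small and the x axis of block_large, either way round below 0.2 rad or angle between the x axis of block_small and the y axis of block_large, either way round below 0.2 rad) and contact force between strap and shaft above 0.2 N and contact force between strap and block_small above 0.2 N and angle between the x axis of strap and the x axis of fixture, either way round below 0.2 rad and angle between the z axis of strap and the z axis of fixture, either way round below 0.08 rad and linear speed of each of shaft, block_large, block_small, strap below 0.02 m/s); the robot touches nothing.
It fails at once if the tube is lifted more than 6 mm out of the groove (z of shaft_front in the frame of stop_face above 0.006 m).
It fails at once if the tube is rammed against the stop pin (over 35 N) (contact force between shaft and stop_pin above 35 N).
It fails at once if a block or the strap is dropped (falls freely by about 10 mm: over 0.45 m/s while no finger touches it) ((linear speed of block_large above 0.45 m/s and contact force between the fingers and block_large below 0.1 N) or (linear speed of block_small above 0.45 m/s and contact force between the fingers and block_small below 0.1 N) or (linear speed of strap above 0.45 m/s and contact force between the fingers and strap below 0.1 N)).
It fails at once if the can, screwdriver or carton is moved more than 20 mm or tipped over (distance of any of can, screwdriver, carton from where it was at the start of the episode above 0.02 m or angle between any of can, carton's own z axis and vertical above 0.3 rad).
It also fails if it takes over 72 s, if anything falls off the work surface, if the arm or the gripper's body presses on something with over 40 N, if the wrist force passes 120 N, or if a joint passes its speed limit or range.

### The arm

A 6-joint arm with a two-finger parallel gripper is mounted at the origin on the work surface. World frame = base frame: x ahead of the robot, y to its left, z up, the work surface at z = 0. Lengths are in m, angles in rad, forces in N, time in s.
With the tool pointing down it reaches from about 0.375 to 0.825 m from the base axis. Payload 5.5 kg.
Tool frame: the origin (TCP) lies midway between the tips of the shut fingers; the grasp point (between the pads) lies bot.grip_depth behind it (bot.grip_depth is the distance from the TCP to the grasp point, in m); z points along the fingers, y is the line along which they close (so a half turn about z gives the same grasp; the last joint's range is limited). The gripper opens to 85 mm and grips with 20 to 120 N. Pads are 22 mm wide; open, the fingers measure 114 mm over their backs; the gripper's body (76 mm by 85 mm) begins 54 mm behind the grasp point. The pads swing forward as they close: fully open they stand 13 mm farther back than shut.
Start: joints at [-1.234, 0.314, -0.047, 1.21, 0, 1.571], TCP at [0.198, -0.566, 0.231] pointing down, gripper open.
Joint ranges: [-2.67, 2.67], [-0.69, 1.73], [-1.03, 1.25], [-2.08, 2.16], [-1.42, 1.45], [-3.14, 3.14]. Speed limits (rad/s): [2.39, 2.39, 3.01, 3.14, 3.14, 3.14].

### API

Orientations are given as a unit quaternion [x, y, z, w].
In Python, from bench import bot gives the robot as it stands.
- The arm moves only by the shell command python3 -m jog 'ROWS'. ROWS is text: rows parted by semicolons, each of 5 numbers parted by spaces: the closure, from -1 (fully open) to 1 (shut), then the shift along the tool's x, y, z in m, then the turn about the tool's z in rad. In form: claw dx dy dz roll; .... A call has 1 to 12 rows; each row is the pose to reach, as a shift and turn from the pose commanded when the call began, along the tool's axes at that moment; what a row does not reach only later rows make up. A row lasts 1/10 s, in which the tool goes at most 50 mm and 8.59 degrees, less where a joint would pass 70% of its speed; a pose out of reach is approached as far as the arm can. A call with a gripper value outside its range is refused whole. The fingers move at their own pace and stop on an object; the grip force is fixed at half the most. Time passes only in rows, so rows that repeat a pose let the fingers close. It gives the time, the measured TCP pose, the force, the opening and the grip force at its end, in the units of the state.
- bot.get_state(): the state, without advancing time (a new reading comes with each control period).
- bot.get_image(name): name is "side" or "top" or "wrist"; returns the picture (384x512x3 uint8, red, green, blue); there is no depth.
- bot.calibration(name): a dict with "intrinsics" (3x3 intrinsics, pixels), "rvec" (rotation vector, rad) and "tvec" (3), from world to camera coordinates, as OpenCV has them. Camera axes: x right, y down, z forward; pixel columns grow to the right and rows downward; lengths in m; the calibration is good to about 2 mm. A picture is of the moment at which its call begins: read the wrist's pose just before it. calibration takes no time and is no camera call; for the wrist camera it gives the pose at the moment of the call.
- bot.finish_job(): hands the job in; it is judged then, once.
The state is a dict: "t": time; "joint_positions": joint angles; "joint_velocities": joint speeds; "tau": joint torques, N m; "tcp_pos": TCP position; "tcp_rot": TCP orientation; "contact_force": force on the tool from outside, world axes, zero at the start; "torque": the same for the moment, N m; "gripper_width": opening from 0.0 (shut) to 1.0 (fully open); "finger_force": force on a finger pad.
Only numpy, scipy, OpenCV 4.12 (cv2) and the standard library are available. Lean on these libraries where they do the work, as an engineer would, in place of code of your own. Each camera call takes 0.05 s, during which the arm holds its last target. There are 200 camera calls.

## Working session

There is one attempt and no reset: what is moved stays moved. The work goes in short steps, Python scripts to look and compute and a shell command to move; the robot and the scene stay as the last step left them, time stands still between calls to the robot, and variables do not carry over. Pictures are saved under pics/ and viewed, at most 10 in all, crops included, and the job is handed in when it is done.

```bash
ls; mkdir -p pics
python3 - <<'E'
from bench import bot
import cv2
s=bot.get_state();print(s['t'],s['tcp_pos'],s['tcp_rot'],s['gripper_width'],bot.grip_depth)
for n in('top','side'):
    c=bot.calibration(n);print(n,c)
    im=bot.get_image(n)[:,:,::-1];cv2.imwrite(f'pics/{n}0.png',cv2.resize(im,(800,600),interpolation=cv2.INTER_CUBIC));cv2.imwrite(f'pics/{n}raw.png',im)
E
```

```text
pics
0.0 [ 0.19807741 -0.56571924  0.23044352] [ 9.85853927e-01  1.67604512e-01 -1.50936595e-04 -8.59652822e-04] 0.9993096216079925 0.0187
top {'intrinsics': array([[415.87769341,   0.        , 249.06894086],
       [  0.        , 415.87769341, 193.85696799],
       [  0.        ,   0.        ,   1.        ]]), 'rvec': array([ 2.17343813, -2.15816116,  0.17604669]), 'tvec': array([-0.02330759,  0.56567923,  1.09944967])}
side {'intrinsics': array([[390.13439014,   0.        , 254.5808118 ],
       [  0.        , 390.13439014, 195.27549784],
       [  0.        ,   0.        ,   1.        ]]), 'rvec': array([ 0.37815157, -2.77952784,  1.20499222]), 'tvec': array([0.53354779, 0.16745219, 0.85442388])}
```

View pics/top0.png

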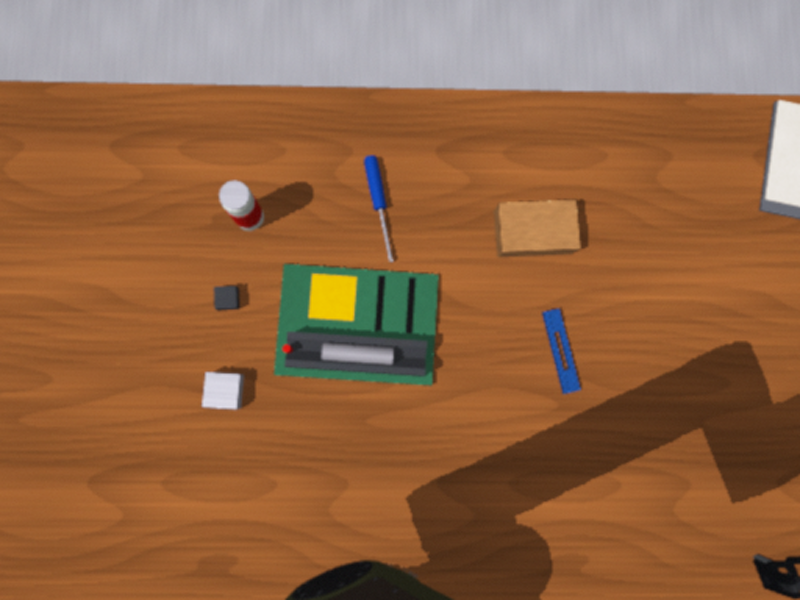

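View pics/side0.png

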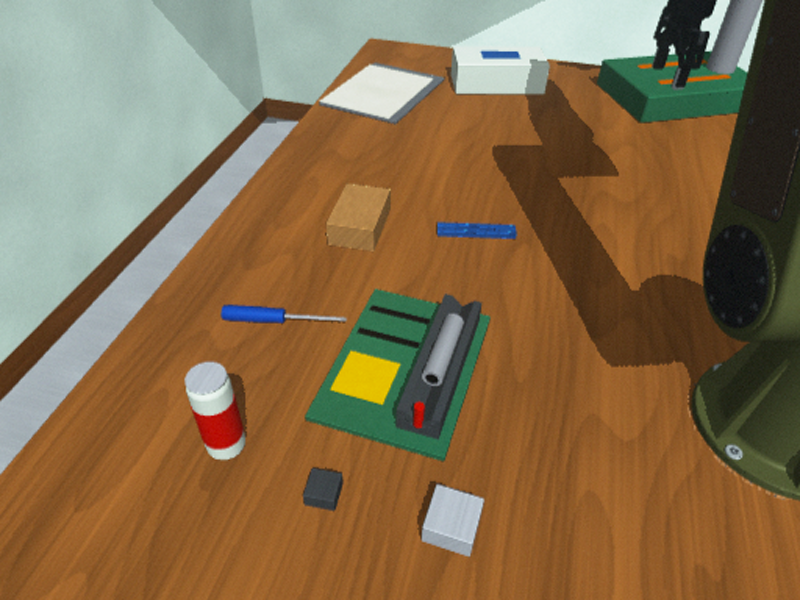

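The top view (800x600) shows the fixture around (357,323), with the groove along the image's horizontal and the pin at its left end (287,348). The large block is at (222,390), the small one at (227,297) and the strap at (562,350). Can, screwdriver and carton are clear of these. The side view agrees. Next I measure from colour masks.

```bash
cat > h.py <<'E'
import numpy as np, cv2
from bench import bot
def ray(c,uv,z):
    "pixel(s) -> world points on plane z"
    R=cv2.Rodrigues(c['rvec'])[0];t=np.ravel(c['tvec']);K=c['intrinsics']
    p=np.c_[np.atleast_2d(uv),np.ones(len(np.atleast_2d(uv)))]@np.linalg.inv(K).T@R
    o=-R.T@t
    return (o+p*((z-o[2])/p[:,2])[:,None])[:,:2]
def proj(c,P): return cv2.projectPoints(np.float64(P),c['rvec'],c['tvec'],c['intrinsics'],None)[0][:,0]
def blob(mask,roi=None):
    m=mask.astype(np.uint8)
    if roi: 
        k=np.zeros_like(m);x0,y0,x1,y1=roi;k[y0:y1,x0:x1]=1;m=m*k
    cs,_=cv2.findContours(m,cv2.RETR_EXTERNAL,cv2.CHAIN_APPROX_NONE)
    return max(cs,key=cv2.contourArea)[:,0].astype(float)
def rect(c,cnt,z):
    "min-area rectangle in world (mm) of contour on plane z: centre, sizes, angle deg"
    w=ray(c,cnt,z)*1000
    return cv2.minAreaRect(w.astype(np.float32))
E
python3 - <<'E'
from h import *
im=cv2.imread('pics/topraw.png');c=bot.calibration('top')
hsv=cv2.cvtColor(im,cv2.COLOR_BGR2HSV);H,S,V=[hsv[...,i].astype(int) for i in range(3)]
print('yellow',rect(c,blob((H>20)&(H<35)&(S>180)&(V>150)),.012))
print('green',rect(c,blob((H>55)&(H<90)&(S>80),(165,160,290,255)),.012))
print('strap',rect(c,blob((H>95)&(H<125)&(S>120),(335,190,390,260)),.012))
print('large',rect(c,blob((S<60)&(V>110),(120,230,165,270)),.035))
print('small',rect(c,blob((V<85),(130,175,160,205)),.025))
print('tube',rect(c,blob((S<50)&(V>90),(200,215,260,240)),.065))
b=blob(((H<8)|(H>172))&(S>150),(175,215,195,232));print('pin',ray(c,b.mean(0),.069)*1000)
print('can',ray(c,[[155,142]],0)*1000)
crop=im[165:265,125:385];cv2.imwrite('pics/crop1.png',cv2.resize(crop,None,fx=3,fy=3,interpolation=cv2.INTER_CUBIC))
E
```

```text
yellow ((580.0247192382812, 82.11474609375), (79.83614349365234, 79.79216766357422), 86.65670776367188)
green ((532.17626953125, 37.45488739013672), (277.18011474609375, 197.53244018554688), 86.46661376953125)
strap ((487.6268615722656, -327.15032958984375), (147.82015991210938, 31.22348976135254), 13.354872703552246)
large ((413.3573913574219, 268.48565673828125), (61.06947708129883, 61.196109771728516), 86.82593536376953)
small ((575.5319213867188, 265.30804443359375), (39.41647720336914, 41.02862548828125), 2.037463903427124)
tube ((475.53839111328125, 36.46171951293945), (122.44847869873047, 28.888492584228516), 86.55868530273438)
pin [[483.5152387  153.69859342]]
can [[717.93673626 249.12426346]]
```

View pics/crop1.png

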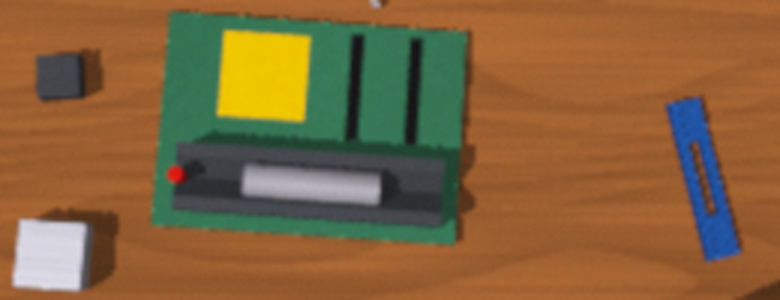

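The masks hold up: pad 79.8 mm square, large block 61 mm, small block 40 mm, tube 122 mm and strap 148×31 mm. The fixture yaw is about -3.45°, pad to pin agrees within 1.5 mm, and the tube is about 51 mm short. I'll move behind the tube with the fingers shut.

```bash
cat >> h.py <<'E'
yaw=-0.060; ux=np.array([np.cos(yaw),np.sin(yaw)]); uy=np.array([-ux[1],ux[0]]); PAD=np.array([.580,.082])
def go(x,y,z,h=None):
    "print the jog shift from the measured pose to TCP x y z (m) with tool x heading h"
    s=bot.get_state(); q=s['tcp_rot']; p=s['tcp_pos']
    h0=2*np.arctan2(q[1],q[0]); X=np.array([np.cos(h0),np.sin(h0)]); Y=np.array([X[1],-X[0]])
    d=np.array([x,y])-p[:2]; r=0 if h is None else (h0-h+np.pi)%(2*np.pi)-np.pi
    print('t %.1f tcp %s h %.3f q6 %.2f w %.3f F %s'%(s['t'],np.round(p,4),h0,s['joint_positions'][5],s['gripper_width'],np.round(s['contact_force'],1)))
    print('shift %.4f %.4f %.4f roll %.4f'%(d@X,d@Y,p[2]-z,r))
E
python3 -c "
from h import *
p=np.array([.477,.0365])-.105*uy;print(p);go(*p,.15,yaw)"
```

```text
[ 0.47070378 -0.06831106]
t 0.1 tcp [ 0.1981 -0.5658  0.2305] h 0.337 q6 1.57 w 1.000 F [ 0.6 -0.6 -0.6]
shift 0.4217 -0.3795 0.0805 roll 0.3968
```

```bash
python3 -m jog '1 .1 -.09 .02 .1; 1 .4217 -.3795 .0805 .397; 1 .4217 -.3795 .0805 .397; 1 .4217 -.3795 .0805 .397; 1 .4217 -.3795 .0805 .397; 1 .4217 -.3795 .0805 .397; 1 .4217 -.3795 .0805 .397; 1 .4217 -.3795 .0805 .397; 1 .4217 -.3795 .0805 .397; 1 .4217 -.3795 .0805 .397; 1 .4217 -.3795 .0805 .397; 1 .4217 -.3795 .0805 .397'; python3 -c "
from h import *
p=np.array([.477,.0365])-.105*uy;go(*p,.054,yaw)"
```

```text
t: 1.3
tcp_pos: [0.4717, -0.0655, 0.1501]
tcp_rot: [1.0, -0.029, -0.0, -0.0]
contact_force: [0.1, 0.1, -0.3]
gripper_width: -0.0
finger_force: 0.0
t 1.3 tcp [ 0.4717 -0.0655  0.1501] h -0.057 q6 3.06 w -0.000 F [ 0.1  0.1 -0.3]
shift -0.0009 0.0029 0.0961 roll 0.0029
```

The wrist joint is at 3.06, close to its limit, so I'll flip half a turn (same grasp line) before pushing.

```bash
python3 -m jog '1 0 0.003 0 -1.5; 1 0 0.003 0 -1.5; 1 0 0.003 0 -1.5; 1 0 0.003 0 -1.5; 1 0 0.003 0 -1.5; 1 0 0.003 0 -1.5; 1 0 0.003 0 -1.5; 1 0 0.003 0 -1.5; 1 0 0.003 0 -1.5; 1 0 0.003 0 -1.5; 1 0 0.003 0 -1.5' >/dev/null; python3 -m jog '1 0 0 0.04 -1.64; 1 0 0 0.08 -1.64; 1 0 0 0.0961 -1.64; 1 0 0 0.0961 -1.64; 1 0 0 0.0961 -1.64; 1 0 0 0.0961 -1.64; 1 0 0 0.0961 -1.64; 1 0 0 0.0961 -1.64; 1 0 0 0.0961 -1.64; 1 0 0 0.0961 -1.64; 1 0 0 0.0961 -1.64; 1 0 0 0.0961 -1.64'
python3 - <<'E'
from h import *
p=np.array([.477,.0365])-.105*uy;go(*p,.054,yaw+np.pi)
cv2.imwrite('pics/w1.png',np.hstack([bot.get_image(n)[:,:,::-1] for n in('wrist',)]))
im=bot.get_image('side')[:,:,::-1][170:310,190:330];cv2.imwrite('pics/s1.png',cv2.resize(im,None,fx=4,fy=4,interpolation=cv2.INTER_CUBIC))
E
```

```text
t: 3.6
tcp_pos: [0.4705, -0.0717, 0.0545]
tcp_rot: [0.032, 0.999, 0.0, -0.0]
contact_force: [-0.2, 0.2, -0.1]
gripper_width: 0.001
finger_force: 0.0
t 3.6 tcp [ 0.4705 -0.0717  0.0545] h 3.077 q6 -0.09 w 0.001 F [-0.2  0.2 -0.1]
shift 0.0000 0.0034 0.0005 roll -0.0047
```

View pics/s1.png

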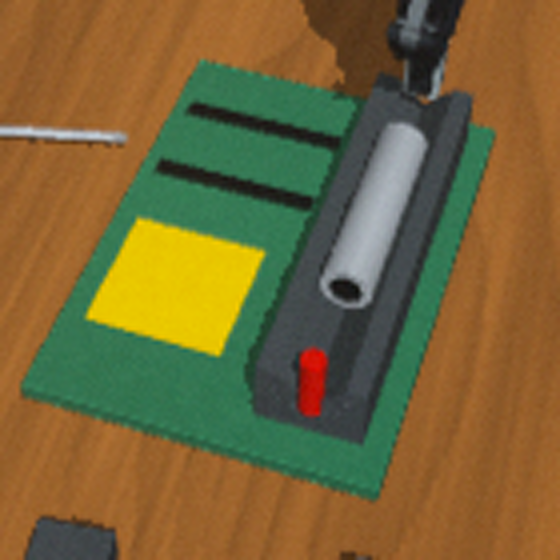

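The shut fingers (crop 425,85) are in line with the groove, just behind the tube's free end. I'll start pushing along +dy.

```bash
python3 -m jog '1 0 .008 0 0; 1 0 .016 0 0; 1 0 .022 0 0; 1 0 .026 0 0; 1 0 .030 0 0; 1 0 .034 0 0; 1 0 .038 0 0; 1 0 .042 0 0; 1 0 .046 0 0; 1 0 .050 0 0; 1 0 .054 0 0; 1 0 .058 0 0'
python3 - <<'E'
from h import *
c=bot.calibration('top');im=bot.get_image('top')[:,:,::-1]
hsv=cv2.cvtColor(im,cv2.COLOR_BGR2HSV);H,S,V=[hsv[...,i].astype(int) for i in range(3)]
print('tube',rect(c,blob((S<50)&(V>90),(185,215,260,240)),.065))
E
```

```text
t: 4.9
tcp_pos: [0.4743, -0.0137, 0.0547]
tcp_rot: [0.031, 1.0, -0.0, -0.0]
contact_force: [-0.3, -3.6, 0.6]
gripper_width: 0.003
finger_force: 2.0
tube ((479.05517578125, 89.2011489868164), (64.79993438720703, 29.926740646362305), 86.55851745605469)
```

```bash
python3 -m jog '1 0 .004 0 0; 1 0 .008 0 0; 1 0 .012 0 0; 1 0 .015 0 0; 1 0 .017 0 0; 1 0 .018 0 0; 1 0 .019 0 0; 1 0 .020 0 0; 1 0 .0205 0 0; 1 0 .021 0 0; 1 0 .0215 0 0; 1 0 .022 0 0' | grep -E "force|tcp_pos"; python3 -m jog '1 0 .0005 0 0; 1 0 .001 0 0; 1 0 .0015 0 0; 1 0 .002 0 0'| grep -E "force|tcp_pos"
```

```text
tcp_pos: [0.4756, 0.0081, 0.0547]
contact_force: [-1.1, -4.1, 0.8]
finger_force: 2.1
tcp_pos: [0.4758, 0.0102, 0.0547]
contact_force: [-1.0, -4.0, 0.3]
finger_force: 2.1
```

Run:
```python
from h import *
c=bot.calibration('top');im=bot.get_image('top')[:,:,::-1]
hsv=cv2.cvtColor(im,cv2.COLOR_BGR2HSV);H,S,V=[hsv[...,i].astype(int) for i in range(3)]
print('tube',rect(c,blob((S<50)&(V>90),(185,215,260,240)),.065))
```

```text
tube ((481.04278564453125, 120.38404083251953), (49.13581466674805, 29.688037872314453), 85.61066436767578)
```

```bash
for i in 1; do :; done; python3 -m jog '1 0 .0004 0 0; 1 0 .0008 0 0; 1 0 .0012 0 0; 1 0 .0016 0 0'| grep -E "contact|tcp_pos"; python3 -m jog '1 0 .0004 0 0; 1 0 .0008 0 0; 1 0 .0012 0 0'| grep -E "contact|tcp_pos"
```

```text
tcp_pos: [0.4758, 0.0117, 0.0547]
contact_force: [-0.1, -3.7, 0.7]
tcp_pos: [0.4759, 0.0129, 0.0547]
contact_force: [-1.2, -4.0, 1.0]
```

```bash
python3 -m jog '1 0 .0004 0 0; 1 0 .0008 0 0'| grep -E "contact|tcp_pos"
```

```text
tcp_pos: [0.476, 0.0137, 0.0547]
contact_force: [-0.1, -5.5, 0.5]
```

```bash
python3 -m jog '1 0 .0003 0 0; 1 0 .0003 0 0'| grep -E "contact|tcp_pos"
```

```text
tcp_pos: [0.476, 0.0141, 0.0547]
contact_force: [-0.2, -3.2, 1.0]
```

```bash
python3 -m jog '1 0 .0003 0 0; 1 0 .0003 0 0'| grep -E "contact|tcp_pos"
```

```text
tcp_pos: [0.476, 0.0143, 0.0547]
contact_force: [-0.5, -3.3, 0.3]
```

```bash
python3 -m jog '1 0 .0004 0 0; 1 0 .0008 0 0; 1 0 .0012 0 0'| grep -E "contact|tcp_pos"
```

```text
tcp_pos: [0.4761, 0.0154, 0.0547]
contact_force: [-0.7, -6.1, 0.2]
```

```bash
python3 -m jog '1 0 .0004 0 0; 1 0 .0008 0 0; 1 0 .0012 0 0'| grep -E "contact|tcp_pos"
```

```text
tcp_pos: [0.4761, 0.0155, 0.0547]
contact_force: [-1.9, -8.7, 1.7]
```

It stalled, with the force rising from 4 to 8.7 N, so the tube should be home. I'll back off, lift and check from above.

```bash
python3 -m jog '1 0 -.004 0 0; 1 0 -.012 0 0; -1 0 -.02 -.04 0; -1 0 -.02 -.09 0; -1 0 -.02 -.13 0;-1 0 -.02 -.13 0'| grep -E "contact|tcp_pos"; python3 -c "
from h import *
go(.4134,.2685,.12,3.085)"
```

```text
tcp_pos: [0.4789, -0.0031, 0.1905]
contact_force: [1.2, -0.1, 0.5]
t 9.1 tcp [ 0.4789 -0.0031  0.1905] h 3.080 q6 0.05 w 0.681 F [ 1.2 -0.1  0.5]
shift 0.0822 0.2670 0.0705 roll -0.0052
```

```bash
python3 -m jog '-1 .03 .1 0 0; -1 .082 .267 .07 0; -1 .082 .267 .07 0; -1 .082 .267 .07 0; -1 .082 .267 .07 0; -1 .082 .267 .07 0; -1 .082 .267 .07 0; -1 .082 .267 .07 0; -1 .082 .267 .07 0'| grep -E "contact|tcp_pos"
python3 - <<'E'
from h import *
go(.4134,.2685,.002,3.085)
c=bot.calibration('top');im=bot.get_image('top')[:,:,::-1]
hsv=cv2.cvtColor(im,cv2.COLOR_BGR2HSV);H,S,V=[hsv[...,i].astype(int) for i in range(3)]
print('tube',rect(c,blob((S<50)&(V>90),(185,215,260,240)),.065))
a=im[165:265,125:285];w=bot.get_image('wrist')[:,:,::-1]
cv2.imwrite('pics/p4.png',np.hstack([cv2.resize(a,(480,300),interpolation=cv2.INTER_CUBIC),cv2.resize(w,(320,240)).copy() if 0 else cv2.copyMakeBorder(cv2.resize(w,(320,240)),0,60,0,0,0)]))
E
```

```text
tcp_pos: [0.4096, 0.2676, 0.1147]
contact_force: [0.5, 0.3, 0.4]
t 10.0 tcp [0.4096 0.2676 0.1147] h 3.079 q6 0.64 w 0.998 F [0.5 0.3 0.4]
shift -0.0037 0.0011 0.1127 roll -0.0058
tube ((478.1545104980469, 87.33351135253906), (119.61209106445312, 27.391942977905273), 85.20634460449219)
```

View pics/p4.png

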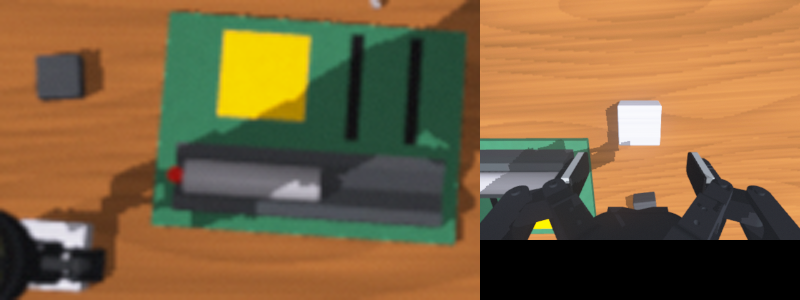

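The tube's end is at the pin (crop 180,173) and has moved 50.9 mm, as expected. In the wrist view the large block is centred between the fingers (about 639 against mid 637). I'll descend and grip.

```bash
python3 -m jog '-1 -.0037 .001 .04 -.006; -1 -.0037 .001 .08 -.006; -1 -.0037 .001 .105 -.006; -1 -.0037 .001 .112 -.006; -1 -.0037 .001 .112 -.006; 1 -.0037 .001 .112 -.006; 1 -.0037 .001 .112 -.006; 1 -.0037 .001 .112 -.006; 1 -.0037 .001 .112 -.006; 1 -.0037 .001 .112 -.006'; python3 -m jog '1 0 0 -.02 0; 1 0 0 -.06 0; 1 0 0 -.1 0; 1 0 0 -.12 0;1 0 0 -.12 0';python3 -c "
from h import *
go(*PAD,.1,yaw+np.pi)"
```

```text
t: 11.1
tcp_pos: [0.4149, 0.2697, 0.0046]
tcp_rot: [0.028, 1.0, 0.001, 0.002]
contact_force: [-0.5, -1.0, 5.1]
gripper_width: 0.69
finger_force: 65.2
t: 11.6
tcp_pos: [0.4158, 0.2707, 0.1267]
tcp_rot: [0.028, 1.0, 0.002, 0.003]
contact_force: [0.8, 0.1, -2.8]
gripper_width: 0.688
finger_force: 66.5
t 11.6 tcp [0.4158 0.2707 0.1267] h 3.086 q6 0.63 w 0.688 F [ 0.8  0.1 -2.8]
shift -0.1745 -0.1793 0.0267 roll 0.0043
```

```bash
python3 -m jog '1 -.03 -.03 0 .004; 1 -.07 -.07 0 .004; 1 -.11 -.11 0 .004; 1 -.15 -.15 0 .004; 1 -.176 -.179 0 .004; 1 -.176 -.179 0 .004; 1 -.176 -.179 .03 .004; 1 -.176 -.179 .06 .004; 1 -.176 -.179 .08 .004; 1 -.176 -.179 .08 .004'|grep -E "contact|tcp_pos|wid";python3 -c "
from h import *
go(.5815,.082,.018,yaw+np.pi)"
```

```text
tcp_pos: [0.5748, 0.0802, 0.0383]
contact_force: [-0.9, 0.2, -3.2]
gripper_width: 0.689
t 12.6 tcp [0.5748 0.0802 0.0383] h 3.082 q6 0.20 w 0.689 F [-0.9  0.2 -3.2]
shift -0.0066 0.0022 0.0203 roll 0.0003
```

```bash
python3 -m jog '1 -.005 .002 0 0; 1 -.005 .002 0 0; 1 -.005 .002 0 0'|grep -E "contact|tcp_pos|wid";python3 -c "
from h import *
go(.5815,.082,.0166,yaw+np.pi)"
```

```text
tcp_pos: [0.5856, 0.0826, 0.0441]
contact_force: [0.8, -0.1, -3.6]
gripper_width: 0.693
t 12.9 tcp [0.5856 0.0826 0.0441] h 3.082 q6 0.20 w 0.693 F [ 0.8 -0.1 -3.6]
shift 0.0040 -0.0009 0.0275 roll 0.0006
```

```bash
python3 -m jog '1 .004 -.001 .01 0; 1 .004 -.001 .018 0; 1 .004 -.001 .023 0; 1 .004 -.001 .0235 0; 1 .004 -.001 .0235 0; 1 .004 -.001 .0235 0'|grep -E "contact|tcp_pos|wid";python3 -c "
from h import *
go(.5815,.082,.0166,yaw+np.pi)"
```

```text
tcp_pos: [0.5804, 0.0815, 0.0193]
contact_force: [0.7, 0.1, -3.6]
gripper_width: 0.689
t 13.5 tcp [0.5804 0.0815 0.0193] h 3.082 q6 0.20 w 0.689 F [ 0.7  0.1 -3.6]
shift -0.0011 0.0006 0.0027 roll 0.0002
```

```bash
python3 -m jog '1 -.001 0 .001 0; 1 -.001 0 .002 0; 1 -.001 0 .003 0; 1 -.001 0 .0035 0; 1 -.001 0 .0035 0'|grep -E "contact|tcp_pos"
```

```text
tcp_pos: [0.5814, 0.0814, 0.0167]
contact_force: [-2.2, -0.3, 3.9]
```

```bash
python3 -m jog '-1 0 0 0 0; -1 0 0 0 0; -1 0 0 0 0; -1 0 0 0 0; -1 0 0 -.03 0; -1 0 0 -.07 0; -1 0 0 -.11 0; -1 0 0 -.11 0'|grep -E "contact|tcp_pos|wid";python3 - <<'E'
from h import *
c=bot.calibration('top');im=bot.get_image('top')[:,:,::-1]
cv2.imwrite('pics/t5raw.png',im)
hsv=cv2.cvtColor(im,cv2.COLOR_BGR2HSV);H,S,V=[hsv[...,i].astype(int) for i in range(3)]
print('small',rect(c,blob((V<85),(130,175,160,205)),.025))
go(.5755,.2653,.1,np.pi+.03)
E
```

```text
tcp_pos: [0.5853, 0.082, 0.1317]
contact_force: [0.9, 0.2, -1.0]
gripper_width: 0.998
small ((575.77685546875, 263.3494567871094), (38.90617370605469, 38.150787353515625), 0.5047128200531006)
t 14.8 tcp [0.5838 0.0818 0.1289] h 3.082 q6 0.20 w 0.999 F [-0.3 -0.1  0.5]
shift 0.0192 0.1827 0.0289 roll -0.0898
```

```bash
python3 -m jog '-1 .005 .05 0 -.03; -1 .01 .1 0 -.06; -1 .015 .15 .02 -.06; -1 .0195 .182 .03 -.06; -1 .0195 .182 .03 -.06; -1 .0195 .182 .03 -.06; -1 .0195 .182 .03 -.06; -1 .0195 .182 .03 -.06'|grep -E "contact|tcp_pos";python3 - <<'E'
from h import *
go(.5757,.2645,.003,np.pi)
w=bot.get_image('wrist')[:,:,::-1];a=bot.get_image('top')[:,:,::-1][165:265,125:285]
cv2.imwrite('pics/w6.png',np.vstack([w,cv2.resize(a,(512,320))])[:600])
s=bot.get_state();c=bot.calibration('wrist')
print(proj(c,[[.5757,.2645,.025]]))
E
```

```text
tcp_pos: [0.5728, 0.263, 0.0958]
contact_force: [-0.8, -1.1, -0.1]
t 15.7 tcp [0.5728 0.263  0.0958] h 3.140 q6 0.43 w 0.999 F [-0.8 -1.1 -0.1]
shift -0.0029 0.0015 0.0928 roll -0.0014
[[253.39322593 205.88516167]]
```

View pics/w6.png

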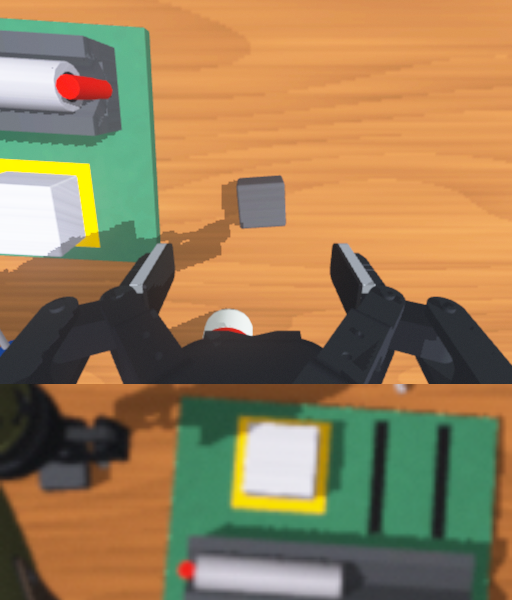

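In the wrist view the small block's top face is centred at (261,205), about 8 px right of the prediction (253,206), so it lies a few mm further in +y. The pads self-centre with 22 mm each side. The large block looks centred on the yellow square. I'll grip.

```bash
python3 -m jog '-1 -.0029 .005 .04 0; -1 -.0029 .005 .075 0; -1 -.0029 .005 .09 0; -1 -.0029 .005 .0925 0; -1 -.0029 .005 .0925 0; 1 -.0029 .005 .0925 0; 1 -.0029 .005 .0925 0; 1 -.0029 .005 .0925 0; 1 -.0029 .005 .0925 0; 1 -.0029 .005 .0925 0; 1 -.0029 .005 .0925 0'; python3 -m jog '1 0 0 -.02 0; 1 0 0 -.06 0; 1 0 0 -.1 0; 1 0 0 -.12 0;1 0 0 -.12 0;1 0 0 -.12 0' | grep -E "contact|tcp_pos|wid"
python3 - <<'E'
from h import *
c=bot.calibration('top');im=bot.get_image('top')[:,:,::-1]
hsv=cv2.cvtColor(im,cv2.COLOR_BGR2HSV);H,S,V=[hsv[...,i].astype(int) for i in range(3)]
r=rect(c,blob((S<60)&(V>110),(190,165,240,208)),.047);print('large',r)
go(.5819,.082,.16,yaw+np.pi)
E
```

```text
t: 16.85
tcp_pos: [0.5765, 0.2699, 0.0049]
tcp_rot: [-0.0, 1.0, 0.001, 0.001]
contact_force: [-1.3, 0.5, 6.4]
gripper_width: 0.458
finger_force: 60.3
tcp_pos: [0.5751, 0.2691, 0.1226]
contact_force: [-0.1, -0.7, -4.3]
gripper_width: 0.457
large ((578.7916870117188, 80.31513977050781), (59.27851104736328, 61.2754020690918), 86.4124526977539)
t 17.5 tcp [0.5743 0.2688 0.1215] h 3.142 q6 0.44 w 0.459 F [-0.7  0.2 -2.9]
shift -0.0075 -0.1868 -0.0385 roll 0.0602
```

```bash
python3 -m jog '1 -.002 -.04 0 .02; 1 -.003 -.08 0 .04; 1 -.004 -.12 0 .06; 1 -.006 -.155 0 .06; 1 -.006 -.175 0 .06; 1 -.006 -.187 0 .06; 1 -.006 -.187 .02 .06; 1 -.006 -.187 .04 .06; 1 -.006 -.187 .05 .06; 1 -.006 -.187 .05 .06; 1 -.006 -.187 .05 .06; 1 -.006 -.187 .05 .06'|grep -E "contact|tcp_pos|wid"; python3 -c "
from h import *
go(.5803,.0814,.0525,yaw+np.pi)"
```

```text
tcp_pos: [0.5822, 0.0826, 0.074]
contact_force: [0.3, 0.2, -2.2]
gripper_width: 0.458
t 18.7 tcp [0.5822 0.0826 0.074 ] h 3.082 q6 0.20 w 0.458 F [ 0.3  0.2 -2.2]
shift 0.0018 -0.0014 0.0215 roll 0.0007
```

```bash
python3 -m jog '1 .0015 -.001 .008 0; 1 .0015 -.001 .014 0; 1 .0015 -.001 .018 0; 1 .0015 -.001 .019 0; 1 .0015 -.001 .019 0; 1 .0015 -.001 .019 0'|grep -E "contact|tcp_pos|wid"
python3 - <<'E'
from h import *
go(.5803,.0814,.0519,yaw+np.pi)
im=bot.get_image('side')[:,:,::-1];cv2.imwrite('pics/s7.png',cv2.resize(im[190:290,190:310],None,fx=5,fy=5,interpolation=cv2.INTER_CUBIC))
E
```

```text
tcp_pos: [0.5801, 0.0813, 0.0543]
contact_force: [-0.6, -0.4, -2.8]
gripper_width: 0.456
t 19.3 tcp [0.5801 0.0813 0.0543] h 3.082 q6 0.20 w 0.456 F [-0.6 -0.4 -2.8]
shift -0.0002 0.0001 0.0024 roll 0.0001
```

View pics/s7.png

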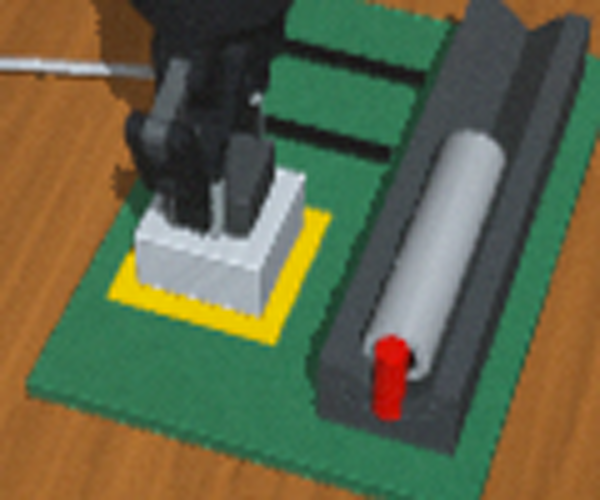

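The large block is centred on the yellow square, the tube touches the pin, and the gripper with the small block is over the middle of the large one (crop 215,210). I'll lower to contact.

```bash
python3 -m jog '1 0 0 .001 0; 1 0 0 .002 0; 1 0 0 .003 0; 1 0 0 .003 0'|grep -E "contact|tcp_pos|wid"
```

```text
tcp_pos: [0.5801, 0.0814, 0.0519]
contact_force: [-2.3, -0.9, 4.2]
gripper_width: 0.455
```

```bash
python3 -m jog '-1 0 0 0 0; -1 0 0 0 0; -1 0 0 0 0; -1 0 0 0 0; -1 0 0 -.03 0; -1 0 0 -.07 0; -1 0 0 -.1 0; -1 0 0 -.1 0'|grep -E "contact|tcp_pos|wid";python3 -c "
from h import *
go(.4876,-.3271,.1,np.pi+.233)"
```

```text
tcp_pos: [0.5832, 0.0818, 0.1561]
contact_force: [1.2, 0.3, -0.1]
gripper_width: 1.004
t 20.6 tcp [0.5832 0.0818 0.1561] h 3.082 q6 0.20 w 1.004 F [ 1.2  0.3 -0.1]
shift 0.0710 -0.4139 0.0561 roll -0.2928
```

```bash
python3 -m jog '-1 0 -.05 0 0; -1 .02 -.1 0 -.1; -1 .071 -.414 .03 -.293; -1 .071 -.414 .03 -.293; -1 .071 -.414 .03 -.293; -1 .071 -.414 .03 -.293; -1 .071 -.414 .03 -.293; -1 .071 -.414 .03 -.293; -1 .071 -.414 .056 -.293; -1 .071 -.414 .056 -.293; -1 .071 -.414 .056 -.293; -1 .071 -.414 .056 -.293'|grep -E "contact|tcp_pos|wid"
python3 - <<'E'
from h import *
go(.4876,-.3271,.001,np.pi+.233)
c=bot.calibration('wrist');w=bot.get_image('wrist')[:,:,::-1].copy()
hsv=cv2.cvtColor(w,cv2.COLOR_BGR2HSV);H,S,V=[hsv[...,i].astype(int) for i in range(3)]
print('strap wrist',rect(c,blob((H>95)&(H<125)&(S>120)),.012))
c=bot.calibration('top');im=bot.get_image('top')[:,:,::-1]
hsv=cv2.cvtColor(im,cv2.COLOR_BGR2HSV);H,S,V=[hsv[...,i].astype(int) for i in range(3)]
print('small',rect(c,blob((V<90),(205,175,228,198)),.072))
print('large',rect(c,blob(((S<60)&(V>100))|(V<90),(190,165,240,208)),.047))
a=cv2.resize(im[165:245,165:293],(512,320)[:2])[:216]
cv2.imwrite('pics/w8.png',np.vstack([w,a]))
E
```

```text
tcp_pos: [0.4846, -0.3269, 0.0953]
contact_force: [0.3, 0.4, 0.2]
gripper_width: 1.0
t 21.8 tcp [ 0.4846 -0.3269  0.0953] h 3.376 q6 -0.83 w 1.000 F [0.3 0.4 0.2]
shift -0.0029 -0.0009 0.0943 roll 0.0010
strap wrist ((486.007568359375, -327.6651611328125), (148.78134155273438, 29.248977661132812), 13.108426094055176)
small ((578.7667236328125, 78.78964233398438), (37.66483688354492, 34.46405792236328), 0.8406996726989746)
large ((578.7939453125, 80.3059310913086), (58.859867095947266, 61.257144927978516), 86.37310791015625)
```

View pics/w8.png

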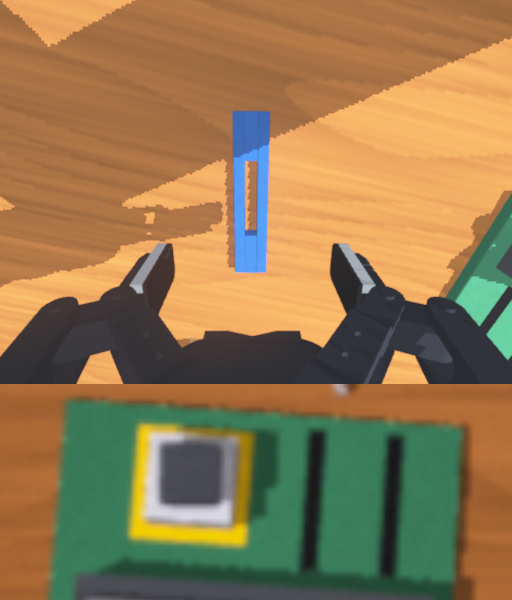

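The small block sits centred on the large one. Both cameras put the strap at about (0.487,-0.327) and it's aligned between the fingers (250,190), so I'll grip it.

```bash
python3 -m jog '-1 -.0025 -.001 .04 .003; -1 -.0025 -.001 .075 .003; -1 -.0025 -.001 .09 .003; -1 -.0025 -.001 .0925 .003; -1 -.0025 -.001 .0925 .003; 1 -.0025 -.001 .0925 .003; 1 -.0025 -.001 .0925 .003; 1 -.0025 -.001 .0925 .003; 1 -.0025 -.001 .0925 .003; 1 -.0025 -.001 .0925 .003; 1 -.0025 -.001 .0925 .003; 1 -.0025 -.001 .0925 .003'; python3 -m jog '1 0 0 -.01 0; 1 0 0 -.04 0; 1 0 0 -.08 0; 1 0 0 -.12 0; 1 0 0 -.15 0; 1 0 0 -.15 0;1 0 0 -.15 0' | grep -E "contact|tcp_pos|wid"
python3 - <<'E'
from h import *
p=np.array([.5797,.0814])-.05*ux;print(p)
go(*p,.153,yaw+np.pi)
E
```

```text
t: 23.05
tcp_pos: [0.4876, -0.3285, 0.0038]
tcp_rot: [-0.115, 0.993, -0.0, 0.001]
contact_force: [-1.7, 1.4, 4.8]
gripper_width: 0.33
finger_force: 59.9
tcp_pos: [0.487, -0.3282, 0.1531]
contact_force: [0.2, 0.1, -2.4]
gripper_width: 0.328
[0.52978997 0.0843982 ]
t 23.8 tcp [ 0.487  -0.3282  0.1531] h 3.372 q6 -0.82 w 0.328 F [ 0.2  0.1 -2.4]
shift -0.1358 0.3919 0.0001 roll 0.2901
```

```bash
python3 -m jog '1 -.014 .04 0 .03; 1 -.028 .08 0 .06; 1 -.042 .12 0 .09; 1 -.056 .16 0 .12; 1 -.07 .2 0 .15; 1 -.084 .24 0 .18; 1 -.098 .28 0 .21; 1 -.112 .32 0 .24; 1 -.124 .36 0 .27; 1 -.133 .385 0 .29; 1 -.1355 .392 0 .29; 1 -.1355 .392 0 .29'|grep -E "contact|tcp_pos|wid"; python3 -m jog '1 0 0 .015 0; 1 0 0 .03 0; 1 0 0 .045 0; 1 0 0 .055 0; 1 0 0 .06 0; 1 0 0 .06 0; 1 0 0 .06 0'|grep -E "contact|tcp_pos|wid"; python3 -c "
from h import *
go(.530,.0844,.0748,yaw+np.pi)"
```

```text
tcp_pos: [0.5281, 0.0851, 0.1508]
contact_force: [0.0, -0.1, -3.5]
gripper_width: 0.326
tcp_pos: [0.5297, 0.0842, 0.0931]
contact_force: [-0.8, 0.3, -2.6]
gripper_width: 0.331
t 25.6 tcp [0.5297 0.0842 0.0931] h 3.081 q6 0.22 w 0.331 F [-0.8  0.3 -2.6]
shift -0.0003 0.0002 0.0183 roll -0.0002
```

```bash
python3 -m jog '1 0 0 .005 0; 1 0 0 .01 0; 1 0 0 .013 0; 1 0 0 .014 0; 1 0 0 .0145 0; 1 0 0 .0145 0'|grep -E "contact|tcp_pos"; python3 -m jog '1 0 0 .0007 0; 1 0 0 .0014 0; 1 0 0 .0014 0'|grep -E "contact|tcp_pos"
```

```text
tcp_pos: [0.5295, 0.0845, 0.0782]
contact_force: [0.6, -1.1, -2.6]
tcp_pos: [0.5294, 0.0845, 0.0768]
contact_force: [-0.3, -0.9, -2.7]
```

```bash
python3 -m jog '1 0 0 .0007 0; 1 0 0 .0012 0; 1 0 0 .0012 0'|grep -E "contact|tcp_pos"
```

```text
tcp_pos: [0.5295, 0.0845, 0.0757]
contact_force: [-0.0, 0.1, -1.1]
```

```bash
python3 -m jog '1 0 0 .0005 0; 1 0 0 .0008 0; 1 0 0 .0008 0'|grep -E "contact|tcp_pos"
```

```text
tcp_pos: [0.5294, 0.0845, 0.0752]
contact_force: [-3.0, -0.8, 3.8]
```

```bash
python3 -m jog '-1 0 0 0 0; -1 0 0 0 0; -1 0 0 0 0; -1 0 0 0 0; -1 0 0 0 0; -1 0 0 -.03 0; -1 0 0 -.07 0; -1 0 0 -.12 0; -1 0 0 -.12 0'|grep -E "contact|tcp_pos|wid"; python3 -m jog '-1 0 -.05 0 0; -1 0 -.1 0 0; -1 0 -.15 0 0; -1 0 -.2 0 0; -1 0 -.2 0 0'|grep -E "contact|tcp_pos|wid"
python3 - <<'E'
from h import *
im=bot.get_image('side')[:,:,::-1][190:290,190:310];t=bot.get_image('top')[:,:,::-1][165:255,165:293]
cv2.imwrite('pics/f9.png',np.hstack([cv2.resize(im,(400,333),interpolation=cv2.INTER_CUBIC),cv2.resize(t,(400,333),interpolation=cv2.INTER_CUBIC)]))
E
```

```text
tcp_pos: [0.5337, 0.0852, 0.2016]
contact_force: [1.1, 0.5, -0.6]
gripper_width: 0.998
tcp_pos: [0.517, -0.1205, 0.1945]
contact_force: [0.9, 0.9, -0.7]
gripper_width: 1.002
```

View pics/f9.png

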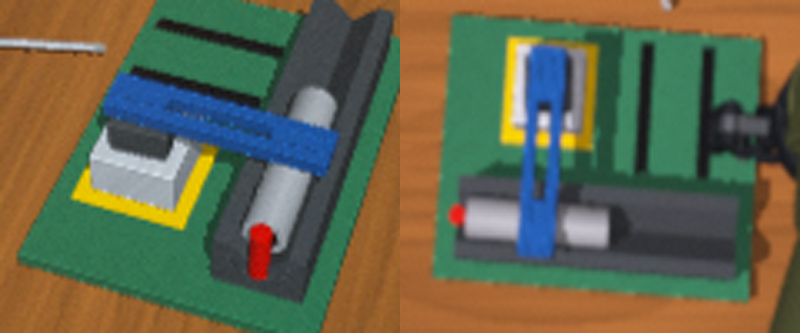

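The strap bridges the tube and the small block, square across the groove. The tube is at the pin (right crop 463,215), the blocks are stacked on the yellow square, and the gripper is clear.

```bash
python3 -c "
from bench import bot
print(bot.finish_job())"
```

```text
the job is handed in; nothing more can be done
None
```

The job is handed in, with no verdict shown: in the last pictures the tube is against the pin, the blocks are stacked on the yellow square and the strap bridges tube and small block; I never commanded a move near the can, screwdriver or carton, but did not recheck their positions at the end.

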